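Set up a fir strip for staining over the drip plate

TASK

Get the fir strip ready for staining: stand the two equal short bearers one left and one right of the fixed white drip plate, midway along its long sides, lengthwise along them and about a finger's width (10 to 15 mm) clear, then lay the grooved strip level across both, square to the plate and centred over it. Stand the larger white pot upright on the bench between plate and robot, centred on the plate's near short edge and a finger's width (10 to 20 mm) clear of it. Leave the longer, taller block and the smaller pot where they are.

Things in the scene. Friction and masses are not known exactly. Their poses are not given: they have to be found in the camera images.
- plate_mid (a point): Middle of the underside of the white steel drip plate: flat oblong with four small rusty holes, 147 x 98 x 8 mm, fixed flat on the bench. It is the nearer of two: a like plate by the black tool case, over 0.75 m away, is clutter. The point's x axis runs along the plate's length, away from the robot; y across it, to the left seen from the robot; z up. Edges at x = +-73, y = +-49 mm.
- bearer_a: One of the two equal short wooden bearers: wood block with a black rubber facing on top, 110 mm long (its x axis), 34 mm wide (y), 40 mm high (z). Origin at the centre of its underside. Loose, about 0.13 kg, starts standing upright on the bench. The two bearers are interchangeable.
- bearer_b: The other short bearer, equal to bearer_a: 110 x 34 x 40 mm, long axis x, origin at the centre of its underside.
- long_block: A longer and taller block made in the same way, 145 mm long (x), 34 mm wide (y), 58 mm high. Origin at the centre of its underside. Not used: leave it where it is.
- strip_mid (a point): Centre of the underside of the loose fir strip with grooves along its top: 200 mm long (the point's y axis), 62 mm wide (x), 26 mm thick (z, up). About 0.17 kg, starts flat on the bench.
- stain_pot: The larger of the two round white lidded plastic pots: 46 mm across, 34 mm high, loose, 0.05 kg. Origin at the centre of its underside, z up.
- small_pot: The smaller white pot: 37 mm across, 20 mm high. Origin at the centre of its underside. Not used: leave it where it is.
Not all that is in view belongs to the job. Leave any green look-alike of the stain_pot alone.

How it is judged:
By the outcome, as a careful person would: the job done as asked, in the order asked, and still so for the second after the job is handed in, with the robot touching nothing.
It also fails if it takes over 120 s, if anything falls off the work surface, if the arm or the gripper's body presses on something with over 40 N, if the wrist force passes 120 N, or if a joint passes its speed limit or range.

ROBOT

A 6-joint arm with a two-finger parallel gripper is mounted at the origin on a cart in front of the work surface, level with it; the furniture and walls round the work are solid. World frame = base frame: x ahead of the robot, y to its left, z up, the work surface at z = 0. Lengths are in m, angles in rad, forces in N, time in s.
With the tool pointing down it reaches from about 0.3 to 0.875 m from the base axis. Payload 6.4 kg.
Tool frame: the origin (TCP) lies midway between the tips of the shut fingers; the grasp point (between the pads) lies ctrl.grip_depth behind it (ctrl.grip_depth is the distance from the TCP to the grasp point, in m); x points along the fingers, y is the direction in which the jaws open and shut, and the axes are right-handed (so a half turn about x gives the same grasp; the last joint's range is limited). The gripper opens to 85 mm and grips with 20 to 120 N. Pads are 22 mm wide; open, the fingers measure 114 mm over their backs; the gripper's body (76 mm by 85 mm) begins 54 mm behind the grasp point. The pads swing forward as they close: fully open they stand 13 mm farther back than shut.
Start: joints at [-0.206, 0.181, 1.607, -0, 1.354, -0.206], TCP at [0.575, 0, 0.231] pointing down, gripper open.
Joint ranges: [-2.99, 2.99], [-0.89, 2.07], [0.3, 2.58], [-1.14, 4.28], [0, 2.63], [-3.12, 3.12]. Speed limits (rad/s): [2.57, 2.57, 3.01, 3.14, 3.14, 3.14].

INTERFACE

Orientations are given as a unit quaternion [w, x, y, z].
In Python, from bench import ctrl gives the robot as it stands.
- The arm moves only by the tool carry_out, never from a script. Its argument "motion" is one flat list of numbers, 7 for each row, row after row: the turn, a rotation vector about the tool's x, y, z in degrees, then the shift along the tool's x, y, z in m, then the gripper's target within -1 to 1 (shut at 1, half-way at 0, fully open at -1). A call has 1 to 10 rows; each row shifts and turns the pose as measured when the row begins, along the tool's axes as they then stand; what a row does not reach is not made up. A row lasts 1/10 s, in which the tool goes at most 50 mm and 8.59 degrees, less where a joint would pass 70% of its speed; a pose out of reach is approached as far as the arm can. A call with a gripper value outside its range is refused whole. The fingers move at their own pace and stop on an object; the grip force is fixed at half the most. Time passes only in rows, so rows that do not move let the fingers close. It gives the time, the measured TCP pose, the force and the opening at its end, in the units of the state.
- ctrl.get_obs(): the state, without advancing time (a new reading comes with each control period).
- ctrl.camera(name): name is "scene" or "side" or "wrist"; returns the picture (384x512x3 uint8, blue, green, red); there is no depth.
- ctrl.camera_params(name): a dict with "mtx" (3x3 intrinsics, pixels), "k1" (the pictures are not rectified: a ray, as slopes to the right and down, at radius r is drawn at 1 + k1 r^2 times it, then the intrinsics apply), "pose" (4x4, takes a point from camera to world coordinates); the wrist camera has in their place "hand_eye" (4x4, takes a point from camera to tool coordinates, whose origin is the TCP and whose axes are the tool frame's). Camera axes: x right, y down, z forward; pixel columns grow to the right and rows downward; lengths in m; the calibration is good to about 2 mm. A picture is of the moment at which its call begins: read the wrist's pose just before it. camera_params takes no time and is no camera call.
- ctrl.hand_in(): hands the job in, once; it reports no verdict.
Trained networks look in the newest picture that a camera, given by its name, has taken for a name from the list of things; names that differ only in an ending like _2 or _b are one class to them, and where a whole thing is asked for, a point or a joint stands for the part that bears it (a point fixed in the world has none). Each returns a list of dicts, best first, with "conf" (0 to 1); they miss things now and then, are a little off and sometimes report something else, mostly with a low value. They report only what shows in the picture. A call takes as long as a camera call. They do not tell look-alikes from the thing itself.
- ctrl.boxes_of(camera, thing): "point" ([x, y, z] in m, in the coordinates of the camera as it stood for that picture, good to about 4 mm: the middle of the surface that is visible of it).
- ctrl.trace(camera, thing): "pixels" (384x512 bool, what is visible of it).
- ctrl.landmark_of(camera, thing): "point" ([x, y, z] in m, in the coordinates of the camera as it stood for that picture, good to about 4 mm: a listed point, or the origin of a listed thing).
The state is a dict: "time_s": time; "q": joint angles; "dq": joint speeds; "joint_efforts": joint torques, N m; "eef_pos": TCP position; "eef_rot": TCP orientation; "wrist_force": force on the tool from outside, world axes, zero at the start; "torque": the same for the moment, N m; "opening": opening from 0.0 (shut) to 1.0 (fully open).
Only numpy, scipy, OpenCV 4.12 (cv2) and the standard library are available. Lean on these libraries where they do the work, as an engineer would, in place of code of your own. Each camera call takes 0.05 s, during which the arm holds its last target. There are 200 camera calls.

## Working session

There is one attempt and no reset: what is moved stays moved. The work goes in short steps, Python scripts to look and compute and a tool call to move; the robot and the scene stay as the last step left them, time stands still between calls to the robot, and variables do not carry over. Pictures are saved under pics/ and viewed, about 12 in all and at most 16, crops included, and the job is handed in when it is done.

Besides the shell and the picture viewer there is one more tool, called after "Request:" as a command line: name --argument value ..., lists and objects as JSON in quotes. carry_out: Moves the arm, as the interface text tells. Its arguments: {"type":"object","properties":{"motion":{"type":"array"}},"required":["motion"]}

```bash
ls; mkdir -p pics
cat > h.py <<'E'
import numpy as np, cv2
from scipy.spatial.transform import Rotation as R
from bench import ctrl
def tool():
    o=ctrl.get_obs(); T=np.eye(4); q=o["eef_rot"]
    T[:3,:3]=R.from_quat([q[1],q[2],q[3],q[0]]).as_matrix(); T[:3,3]=o["eef_pos"]; return T
def snap(name,f=None):
    T=tool(); im=ctrl.camera(name); p=ctrl.camera_params(name)
    P=T@np.array(p["hand_eye"]) if name=="wrist" else np.array(p["pose"])
    if f: cv2.imwrite("pics/"+f,im)
    return im,p,P
def w(P,pt): return (P@np.append(pt,1))[:3]
def ray(p,P,uv,z):
    K=np.array(p["mtx"]); d=np.array([(uv[0]-K[0,2])/K[0,0],(uv[1]-K[1,2])/K[1,1]])
    s=d.copy()
    for _ in range(20): s=d/(1+p["k1"]*(s@s))
    v=P[:3,:3]@np.array([s[0],s[1],1]); o=P[:3,3]
    return o+v*(z-o[2])/v[2]
def proj(p,P,X):
    c=np.linalg.inv(P)@np.append(X,1); s=c[:2]/c[2]; s=s*(1+p["k1"]*(s@s)); K=np.array(p["mtx"])
    return np.array([K[0,0]*s[0]+K[0,2],K[1,1]*s[1]+K[1,2]])
def rect(p,P,mask,z):
    """min-area rectangle of a mask projected onto plane z"""
    c=max(cv2.findContours(mask.astype(np.uint8),0,1)[0],key=cv2.contourArea)[:,0,:]
    pts=np.array([ray(p,P,u,z)[:2] for u in c.astype(float)],np.float32)
    (cx,cy),(a,b),t=cv2.minAreaRect(pts*1000)
    if a<b: a,b,t=b,a,t+90
    return np.round([cx,cy,a,b,(t+90)%180-90],1)
E
cat > a.py <<'E'
from h import *
print(ctrl.grip_depth, ctrl.get_obs())
for c in ["scene","side","wrist"]:
    im,p,P=snap(c,c+"0.png"); print(c,p["mtx"],P[:3,3].round(3))
    for t in ["plate_mid","bearer_a","long_block","strip_mid","stain_pot","small_pot"]:
        print(c,t,[(w(P,d["point"]).round(3).tolist(),round(d["conf"],2)) for d in ctrl.landmark_of(c,t)][:4])
cv2.imwrite("pics/both0.png",np.hstack([cv2.imread("pics/scene0.png")]))
E
python3 a.py
```

```text
pics
0.0187 {'time_s': 0.0, 'q': array([-2.06295828e-01,  1.81542493e-01,  1.60801534e+00,  3.26295704e-05,
        1.35380728e+00, -2.06288027e-01]), 'dq': array([-4.19082793e-04, -2.23317965e-03,  5.41778981e-04,  4.75025397e-05,
       -3.59664263e-04,  1.62990329e-04]), 'joint_efforts': array([ 3.41415571e-04, -4.44869328e+01, -3.51340663e+01, -2.51131587e-04,
        9.11703974e-03,  3.43231875e-05]), 'eef_pos': array([5.74443405e-01, 1.46766024e-04, 2.30379800e-01]), 'eef_rot': array([ 0.49946544,  0.49966999,  0.50052674, -0.50033705]), 'wrist_force': array([-0.69872092,  0.8779585 ,  0.85340716]), 'torque': array([0.01023556, 0.01301496, 0.01780532]), 'opening': 0.9993968054490457}
scene [[374.53097662   0.         257.99631894]
 [  0.         374.53097662 188.51541306]
 [  0.           0.           1.        ]] [0.247 0.653 0.832]
scene plate_mid [([0.58, 0.027, 0.003], 0.77)]
scene bearer_a [([0.447, -0.222, 0.002], 0.96), ([0.635, 0.295, 0.0], 0.9)]
scene long_block [([0.593, -0.221, -0.0], 0.73)]
scene strip_mid [([0.43, 0.376, -0.003], 0.9)]
scene stain_pot [([0.424, 0.2
[... 500 characters left out ...]
.022, 0.003], 0.53)]
side strip_mid [([0.426, 0.378, -0.002], 0.89)]
side stain_pot [([0.337, 0.205, 0.002], 0.83), ([0.425, 0.199, 0.0], 0.63), ([0.516, 0.212, 0.003], 0.57), ([0.427, 0.379, 0.0], 0.41)]
side small_pot [([0.701, -0.016, -0.001], 0.47)]
wrist [[275.80911582   0.         251.51500032]
 [  0.         275.80911582 194.59768078]
 [  0.           0.           1.        ]] [0.576 0.08  0.375]
wrist plate_mid [([0.575, 0.027, 0.002], 0.79)]
wrist bearer_a [([0.445, -0.228, -0.002], 0.58)]
wrist long_block [([0.594, -0.217, 0.004], 0.95), ([0.702, -0.018, 0.003], 0.16)]
wrist strip_mid []
wrist stain_pot [([0.427, 0.202, -0.003], 0.81)]
wrist small_pot [([0.7, -0.019, 0.002], 0.91)]
```

View pics/scene0.png

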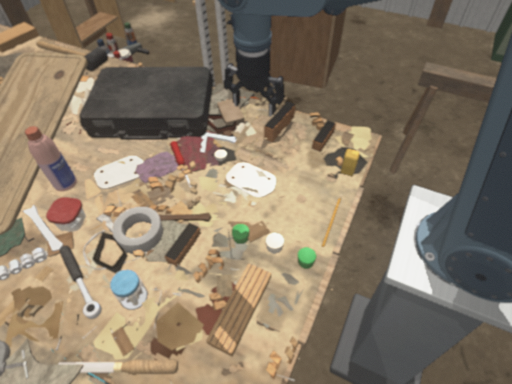

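View pics/side0.png

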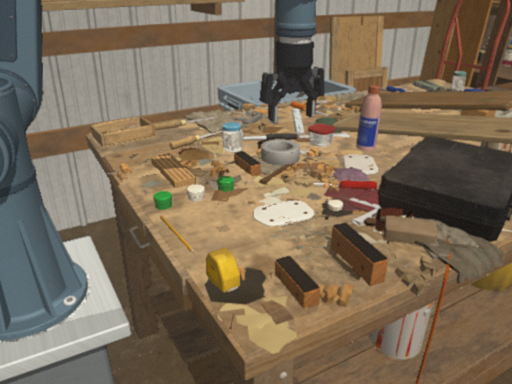

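```bash
cat > b.py <<'E'
from h import *
H={"plate_mid":.008,"bearer_a":.04,"long_block":.058,"strip_mid":.026,"stain_pot":.034,"small_pot":.02}
for c in ["scene","side","wrist"]:
    im,p,P=snap(c)
    for t in ["plate_mid","bearer_a","strip_mid","stain_pot"]:
        for d in ctrl.trace(c,t)[:4]:
            m=d["pixels"]; ys,xs=np.nonzero(m)
            print(c,t,round(d["conf"],2),"px",int(xs.mean()),int(ys.mean()),m.sum(),"bgr",im[m].mean(0).round(),"top",rect(p,P,m,H[t]),"bot",rect(p,P,m,0))
E
python3 b.py
```

```text
scene plate_mid 0.83 px 250 179 1110 bgr [231. 238. 241.] top [576.9  28.  148.9  99.7  -7. ] bot [580.1  21.9 150.3 100.6  -7. ]
scene bearer_a 0.74 px 323 135 417 bgr [61. 74. 89.] top [ 438.4 -203.8  147.9   43.    86.4] bot [ 448.1 -247.   155.3   45.2   86.4]
scene bearer_a 0.57 px 182 244 798 bgr [66. 80. 93.] top [623.1 308.8 117.4  49.7  88.6] bot [642.2 291.4 123.4  52.2  88.6]
scene strip_mid 0.65 px 238 309 2673 bgr [103. 139. 171.] top [428.4 381.7 204.5  67.   89.7] bot [434.2 372.9 211.1  69.2  89.7]
scene stain_pot 0.86 px 273 242 308 bgr [203. 215. 220.] top [425.2 208.5  56.7  42.2 -65.2] bot [432.8 189.6  59.1  44.  -65.2]
scene stain_pot 0.62 px 239 233 332 bgr [ 93. 145.  99.] top [512.  220.6  59.1  45.5 -63.6] bot [523.3 202.1  61.6  47.4 -63.6]
scene stain_pot 0.53 px 306 257 352 bgr [105. 169. 107.] top [337.3 212.7  54.7  45.6 -68.3] bot [341.1 194.   57.   47.5 -68.3]
side plate_mid 0.68 px 283 213 1230 bgr [189. 211. 221.] top [572.6  21.9 149.6 108.9  -8.9] bot [580.6  33.8 151.9 110.6  -8.9]
side bearer_a 0.7 px 297 281 1441 bgr [42. 64. 86.] top [ 429.4 
[... 1214 characters left out ...]
]
wrist plate_mid 0.38 px 173 308 988 bgr [39. 52. 66.] top [ 441.7 -237.4  137.1   40.    85.1] bot [ 438.8 -244.3  140.1   40.9   85.1]
wrist bearer_a 0.56 px 173 308 1036 bgr [39. 53. 67.] top [ 454.2 -208.9  126.8   38.    85.2] bot [ 439.7 -243.5  142.    42.6   85.2]
wrist stain_pot 0.97 px 48 6 670 bgr [ 58. 114.  52.] top [348.4 184.5  56.5  17.   -2.4] bot [325.8 194.9  62.1  18.7  -2.4]
wrist stain_pot 0.88 px 121 7 670 bgr [168. 189. 195.] top [431.2 180.9  48.7  18.6  -1.5] bot [416.9 190.9  53.5  20.5  -1.5]
wrist stain_pot 0.54 px 201 2 138 bgr [51. 96. 54.] top [ 5.208e+02  1.858e+02  2.590e+01  5.800e+00 -5.000e-01] bot [ 5.154e+02  1.963e+02  2.850e+01  6.400e+00 -5.000e-01]
```

The scene view shows the plate at px (250,179), bearers at (323,135) and (182,244), the long block at (280,118), the white pot at (274,242) between two green ones, and the strip at (240,308). The side view agrees. The detections match the pictures. I'll start with the right-hand bearer.

Request:
carry_out --motion '[0,0,0,0.005,-0.0213,0.037,-1,0,0,0,0.005,-0.0213,0.037,-1,0,0,0,0.005,-0.0213,0.037,-1,0,0,0,0.005,-0.0213,0.037,-1,0,0,0,0.005,-0.0213,0.037,-1,0,0,0,0.005,-0.0213,0.037,-1,0,0,0,0,0,0,-1]'

```text
time_s: 2.5
eef_pos: [0.4446, -0.2286, 0.2011]
eef_rot: [0.503, 0.499, 0.5, -0.498]
wrist_force: [-0.0, 0.6, 0.5]
opening: 1.0
```

```bash
cat >> h.py <<'E'
def pose():
    T=tool(); y=T[:3,1]; return T[:3,3].round(4), "jaw yaw",round(np.degrees(np.arctan2(y[1],y[0])),2),"tilt",np.degrees(T[:2,0]).round(2)
def look(c,things,f=None):
    im,p,P=snap(c,f); print(pose())
    for t,h in things:
        for d in ctrl.trace(c,t)[:3]:
            m=d["pixels"]; ys,xs=np.nonzero(m)
            print(t,"trace",round(d["conf"],2),"px",int(xs.mean()),int(ys.mean()),"bgr",im[m].mean(0).round(),"top",rect(p,P,m,h),"bot",rect(p,P,m,0))
            dark=m&(im.max(2)<90)
            if t[:4]=="bear" and dark.sum()>100: print("   rubber top",rect(p,P,cv2.morphologyEx(dark.astype(np.uint8),cv2.MORPH_OPEN,np.ones((3,3))),h))
        print(t,"lm",[(w(P,d["point"]).round(3).tolist(),round(d["conf"],2)) for d in ctrl.landmark_of(c,t)][:3])
    return im,p,P
E
python3 -c "
from h import *
look('wrist',[('bearer_a',.04),('plate_mid',.008)],'w1.png')"
```

```text
(array([ 0.4457, -0.227 ,  0.2014]), 'jaw yaw', np.float64(0.36), 'tilt', array([ 0.29, -0.06]))
bearer_a trace 0.76 px 250 168 bgr [62. 76. 87.] top [ 444.5 -221.7  110.3   33.5   85.8] bot [ 444.5 -231.3  124.7   37.9   85.8]
   rubber top [ 444.1 -223.6  104.2   29.    86.1]
bearer_a lm [([0.444, -0.227, 0.001], 0.66)]
plate_mid lm []
```

View pics/w1.png

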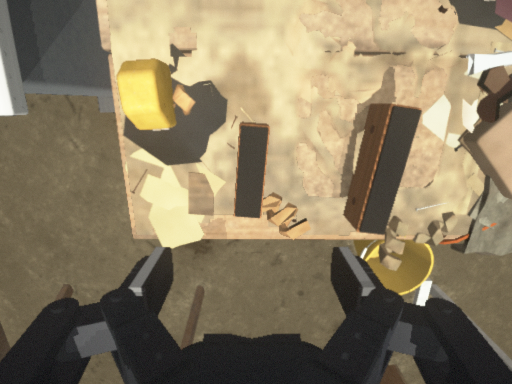

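Right = +x, down = −y. The bearer top is at px (252,170), with chips clear of the finger path. I'll descend and grip.

Request:
carry_out --motion '[4.4,0,0,0,-0.001,-0.0045,-1,0,0,0,0.045,0,0,-1,0,0,0,0.045,0,0,-1,0,0,0,0.045,0,0,-1,0,0,0,0.03,0,0,-1,0,0,0,0,0,0,-1]'

```text
time_s: 3.35
eef_pos: [0.4559, -0.2142, 0.036]
eef_rot: [0.492, 0.515, 0.481, -0.511]
wrist_force: [-0.3, 0.3, 0.6]
opening: 0.997
```

```bash
python3 -c "
from h import *
print(pose())"
```

```text
(array([ 0.4559, -0.2142,  0.036 ]), 'jaw yaw', np.float64(-3.03), 'tilt', array([ 0.85, -0.38]))
```

```bash
cat > d.py <<'E'
# delta from the current pose to a target TCP pose (x y z jawyaw_deg), in tool axes
import sys; from h import *
x,y,z,a=map(float,sys.argv[1:5]); T=tool(); r=np.radians(a)
a=R.from_matrix(np.array([[0,np.cos(r),np.sin(r)],[0,np.sin(r),-np.cos(r)],[-1,0,0]]))
rv=(R.from_matrix(T[:3,:3]).inv()*a).as_rotvec(degrees=True)
print(*pose(),"turn",rv.round(1),"shift",(T[:3,:3].T@(np.array([x,y,z])-T[:3,3])).round(4), "op",round(ctrl.get_obs()["opening"],3))
E
python3 d.py .4443 -.2225 .036 -4
```

```text
[ 0.4559 -0.2142  0.036 ] jaw yaw -3.03 tilt [ 0.85 -0.38] turn [ 1.   0.3 -0.9] shift [-0.0001 -0.0112  0.0089] op 0.997
```

Request:
carry_out --motion '[1.0,0.3,-0.9,0,-0.011,0.009,-1,0,0,0,0,0,0,-1,0,0,0,0,0,0,-1]'

```text
time_s: 3.65
eef_pos: [0.4463, -0.2229, 0.0393]
eef_rot: [-0.484, -0.516, -0.482, 0.517]
wrist_force: [0.2, -0.4, 0.6]
opening: 0.999
```

```bash
python3 d.py .4443 -.2225 .010 -4
```

```text
[ 0.4463 -0.2229  0.0393] jaw yaw -3.89 tilt [ 0.06 -0.13] turn [ 0.1  0.1 -0.1] shift [ 0.0293 -0.0021 -0.0004] op 0.999
```

Single rows followed by settling land well. Down, then close.

Request:
carry_out --motion '[0,0,0,0.0293,-0.002,0,-1,0,0,0,0,0,0,-1,0,0,0,0,0,0,1,0,0,0,0,0,0,1,0,0,0,0,0,0,1,0,0,0,0,0,0,1,0,0,0,0,0,0,1,0,0,0,0,0,0,1]'

```text
time_s: 4.45
eef_pos: [0.4508, -0.2283, 0.0203]
eef_rot: [0.49, 0.517, 0.476, -0.516]
wrist_force: [-0.4, 0.7, -1.9]
opening: 0.383
```

```bash
python3 d.py .4443 -.2225 .010 -4
```

```text
[ 0.4508 -0.2283  0.0203] jaw yaw -3.9 tilt [ 0.84 -0.78] turn [ 0.1  0.7 -0.9] shift [ 0.0101 -0.007  -0.0054] op 0.383
```

Request:
carry_out --motion '[0,0.7,-0.9,-0.04,0,0,1,0,0,0,-0.045,0,0,1,0,0,0,-0.045,0,0,1,0,0,0,0,0,0,1]'

```text
time_s: 4.85
eef_pos: [0.4485, -0.2262, 0.1522]
eef_rot: [-0.48, -0.516, -0.485, 0.517]
wrist_force: [0.8, -0.6, -1.1]
opening: 0.375
```

```bash
python3 d.py .48 -.12 .14 82.4
```

```text
[ 0.4485 -0.2262  0.1522] jaw yaw -3.92 tilt [-0.35  0.28] turn [-86.3  -0.5   0.1] shift [ 0.0125  0.0242 -0.108 ] op 0.375
```

Request:
carry_out --motion '[-8.5,0,0,0,0,-0.02,1,-8.5,0,0,0,0,-0.02,1,-8.5,0,0,0,0,-0.02,1,-8.5,0,0,0,0,-0.02,1,-8.5,0,0,0,0,-0.02,1,-8.5,0,0,0,0,0,1,-8.5,0,0,0,0,0,1,-8.5,0,0,0,0,0,1,-8.5,0,0,0,0,0,1,-8.5,0,0,0,0,0,1]'

```text
time_s: 5.85
eef_pos: [0.4207, -0.1245, 0.1454]
eef_rot: [0.701, 0.051, 0.71, -0.045]
wrist_force: [-0.1, 0.3, -0.2]
opening: 0.383
```

```bash
python3 d.py .566 -.052 .14 82.4
```

```text
[ 0.4207 -0.1245  0.1454] jaw yaw 82.18 tilt [-0.73  0.54] turn [-0.2 -0.8 -0.4] shift [0.0043 0.0915 0.1342] op 0.383
```

Request:
carry_out --motion '[-0.2,-0.8,-0.4,0.004,0.026,0.038,1,0,0,0,0,0.026,0.038,1,0,0,0,0,0.026,0.038,1,0,0,0,0,0.02,0.025,1,0,0,0,0,0,0,1]'

```text
time_s: 6.35
eef_pos: [0.5732, -0.0423, 0.1347]
eef_rot: [0.704, 0.047, 0.708, -0.045]
wrist_force: [-0.3, -0.3, -2.0]
opening: 0.38
```

```bash
python3 d.py .566 -.052 .14 82.4; python3 -c "
from h import *
look('wrist',[('bearer_a',.12),('plate_mid',.008)],'w2.png')"
```

```text
[ 0.5732 -0.0423  0.1347] jaw yaw 82.52 tilt [-0.3   0.13] turn [ 0.1 -0.3 -0.1] shift [-0.0053 -0.0106 -0.0059] op 0.38
(array([ 0.5714, -0.0429,  0.1341]), 'jaw yaw', np.float64(82.5), 'tilt', array([-0.43,  0.13]))
bearer_a trace 0.7 px 251 236 bgr [43. 52. 59.] top [585.2 -43.3 140.3  42.4  -7.3] bot [653.2 -52.1 246.3  74.5  -7.3]
   rubber top [589.8 -43.9 131.   41.   -7.4]
bearer_a trace 0.44 px 283 302 bgr [220. 238. 243.] top [626.8 -26.2   7.    2.    6.2] bot [726.1 -22.1  12.3   3.6   6.2]
bearer_a lm [([0.572, -0.044, 0.116], 0.91)]
plate_mid trace 0.77 px 322 173 bgr [209. 223. 228.] top [577.1  32.5 148.5  95.2   2.5] bot [579.5  34.4 152.9  98.    2.5]
plate_mid lm [([0.575, 0.025, 0.006], 0.59)]
```

View pics/w2.png

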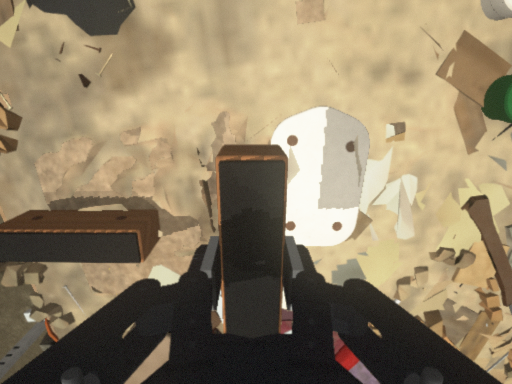

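Up = −x. The bearer is held straight at px (250,245), and the plate's four holes show at (292,140), (350,146), (290,226) and (337,226). I'll use the holes and the bearer's visible end to measure.

```bash
python3 -c "
from h import *
im,p,P=snap('wrist')
g=cv2.cvtColor(im,6)
h=[ray(p,P,u,.008)[:2]*1000 for u in [(292,140),(350,146),(337,226),(290,226)]]
print('holes',np.round(h,1),'mid',np.mean(h,0))
for i,j in [(0,3),(1,2),(0,1),(3,2)]:
  d=h[j]-h[i]; print(np.linalg.norm(d).round(1),np.degrees(np.arctan2(d[1],d[0])).round(1))
# bearer: top near edge corners and bottom near edge
T=tool()[:3,3]
for z in (.12,.122,.125,.13): print(z,[ (ray(p,P,u,z)[:2]*1000).round(1).tolist() for u in [(218,159),(286,159),(220,334),(279,334)]])
print('pose',pose())
im0=cv2.imread('pics/wrist0.png'); cv2.imwrite('pics/c.png',cv2.resize(im0[70:230,150:360],None,fx=3,fy=3))"
```

```text
holes [[527.9   1. ]
 [541.1  57.3]
 [625.4  41.1]
 [618.6  -9.2]] mid [578.25290974  22.56394408]
91.3 -6.4
85.9 -10.8
57.8 76.8
50.8 82.3
0.12 [[518.4, -57.2], [523.6, -17.9], [646.0, -77.8], [651.7, -34.9]]
0.122 [[518.0, -56.9], [523.2, -18.1], [644.0, -77.3], [649.7, -34.9]]
0.125 [[517.5, -56.5], [522.6, -18.4], [641.1, -76.5], [646.7, -34.9]]
0.13 [[516.7, -55.8], [521.7, -18.9], [636.3, -75.1], [641.7, -34.9]]
pose (array([ 0.57  , -0.045 ,  0.1356]), 'jaw yaw', np.float64(82.3), 'tilt', array([-0.37,  0.08]))
```

View pics/c.png

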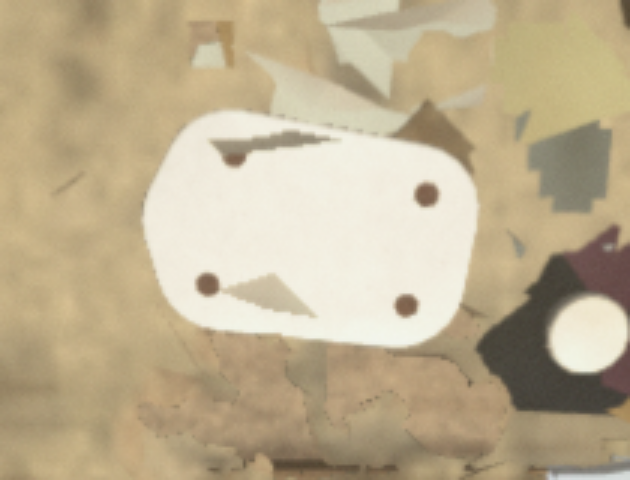

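```bash
python3 -c "
from h import *
im,p,P=snap('wrist')
print(pose())
print([(ray(p,P,u,.155)[:2]*1000).round(1).tolist() for u in [(218,159),(286,159)]],[(ray(p,P,u,.115)[:2]*1000).round(1).tolist() for u in [(217,146),(288,146)]])
for c in ['scene','side']: snap(c); print(c); look(c,[('bearer_a',.155)])
"; python3 d.py .5655 -.0525 .06 82.2
```

```text
(array([ 0.5702, -0.0451,  0.1359]), 'jaw yaw', np.float64(82.3), 'tilt', array([-0.34,  0.08]))
[[512.9, -52.3], [517.0, -21.5]] [[511.7, -57.4], [517.3, -15.5]]
scene
(array([ 0.5706, -0.045 ,  0.1362]), 'jaw yaw', np.float64(82.3), 'tilt', array([-0.31,  0.07]))
bearer_a trace 0.94 px 182 244 bgr [68. 82. 95.] top [567.5 358.7 102.7  43.3  89.1] bot [640.9 291.3 126.3  53.2  89.1]
   rubber top [573.7 353.2  87.1  23.3  88.4]
bearer_a trace 0.62 px 267 133 bgr [57. 70. 87.] top [560.8 -26.1 122.5  66.4  -6. ] bot [ 632.7 -181.6  150.6   81.6   -6. ]
   rubber top [546.4 -39.9  59.   34.2  -3.4]
bearer_a trace 0.26 px 273 242 bgr [203. 215. 220.] top [398.1 275.9  48.1  35.8 -65.2] bot [432.8 189.6  59.1  44.  -65.2]
bearer_a lm [([0.566, -0.045, 0.12], 0.68), ([0.634, 0.298, -0.002], 0.63)]
side
(array([ 0.571 , -0.0447,  0.1361]), 'jaw yaw', np.float64(82.34), 'tilt', array([-0.3 ,  0.07]))
bearer_a trace 0.7 px 297 174 bgr [ 50.  79. 113.] top [547.6 -75.  132.4 108.1 -15.3] bot [752.3 204.6 186.8 152.5 -15.3]
   rubber top [542.5 -35.9  56.5  38.4 -20.2]
bearer_a trace 0.61 px 246 163 bgr [46. 67. 92.] top [478.7  27.1 132.9  48.3  85.8] bot [655.  348.6 187.6  68.1  85.8]
   rubber top [480.1  38.8 106.5  45.9  88.7]
bearer_a lm [([0.628, 0.301, -0.001], 0.64), ([0.567, -0.045, 0.114], 0.6)]
[ 0.571  -0.0445  0.136 ] jaw yaw 82.36 tilt [-0.31  0.08] turn [ 0.2 -0.3 -0. ] shift [ 0.0761 -0.0087 -0.004 ] op 0.382
```

Request:
carry_out --motion '[0.2,-0.3,0,0.045,-0.0083,-0.002,1,0,0,0,0.04,0,0,1,0,0,0,0,0,0,1]'

```text
time_s: 7.4
eef_pos: [0.5702, -0.0533, 0.0516]
eef_rot: [0.708, 0.048, 0.703, -0.049]
wrist_force: [0.1, 0.0, -2.1]
opening: 0.382
```

```bash
python3 d.py .5683 -.0525 .022 82.2
```

```text
[ 0.5702 -0.0533  0.0516] jaw yaw 82.17 tilt [ 0.35 -0.07] turn [-0.   0.4  0. ] shift [ 0.0296  0.0005 -0.0022] op 0.382
```

Request:
carry_out --motion '[0,0.4,0,0.024,0.0005,-0.0022,1,0,0,0,0.002,0,0,1]'

```text
time_s: 7.6
eef_pos: [0.5691, -0.0527, 0.027]
eef_rot: [0.705, 0.048, 0.706, -0.048]
wrist_force: [-0.7, 0.4, -2.6]
opening: 0.38
```

```bash
python3 d.py .5683 -.0525 .022 82.2
```

```text
[ 0.5691 -0.0527  0.027 ] jaw yaw 82.19 tilt [-0.03 -0.02] turn [-0. -0.  0.] shift [ 0.005   0.     -0.0008] op 0.38
```

Request:
carry_out --motion '[0,0,0,0.005,0,0,1,0,0,0,0.002,0,0,1]'

```text
time_s: 7.8
eef_pos: [0.5716, -0.0532, 0.0233]
eef_rot: [0.707, 0.048, 0.704, -0.049]
wrist_force: [-0.2, 0.0, -1.6]
opening: 0.379
```

```bash
python3 d.py .5683 -.0525 .02 82.2; python3 -c "
from h import *
print(ctrl.get_obs()['wrist_force'])"
```

```text
[ 0.5716 -0.0532  0.0233] jaw yaw 82.21 tilt [ 0.23 -0.1 ] turn [0.  0.2 0.1] shift [ 0.0033  0.0002 -0.0034] op 0.379
[-0.16847787  0.04039166 -1.57083828]
```

Request:
carry_out --motion '[0,0.2,0,0.0035,0,-0.003,1,0,0,0,0.0015,0,0,1]'

```text
time_s: 8.0
eef_pos: [0.5705, -0.0533, 0.0208]
eef_rot: [0.707, 0.047, 0.704, -0.049]
wrist_force: [0.5, -0.5, -1.1]
opening: 0.38
```

```bash
python3 d.py .5683 -.0525 .02 82.2; python3 -c "
from h import *
print(ctrl.get_obs()['wrist_force'])"
```

```text
[ 0.5705 -0.0533  0.0208] jaw yaw 82.23 tilt [ 0.26 -0.15] turn [0.  0.3 0.1] shift [ 0.0008  0.0004 -0.0023] op 0.38
[ 0.45675534 -0.5375809  -1.05500878]
```

Request:
carry_out --motion '[0,0.3,0,0.003,0,-0.003,1,0,0,0,0.0015,0,0,1,0,0,0,0,0,0,-0.3,0,0,0,0,0,0,-1,0,0,0,0,0,0,-1,0,0,0,-0.04,0,0,-1,0,0,0,-0.045,0,0,-1,0,0,0,-0.045,0,-0.04,-1,0,0,0,-0.045,0,-0.04,-1,0,0,0,0,0,0,-1]'

```text
time_s: 9.0
eef_pos: [0.5009, -0.0438, 0.1831]
eef_rot: [0.706, 0.047, 0.705, -0.049]
wrist_force: [1.1, 0.1, 1.0]
opening: 1.002
```

```bash
python3 -c "
from h import *
look('wrist',[('bearer_a',.04),('plate_mid',.008)],'w3.png')"
```

```text
(array([ 0.5011, -0.0438,  0.1809]), 'jaw yaw', np.float64(82.2), 'tilt', array([-0.11, -0.11]))
bearer_a trace 0.88 px 251 228 bgr [45. 55. 63.] top [559.6 -51.7 116.   33.2  -7.3] bot [578.8 -54.4 132.1  37.9  -7.3]
   rubber top [565.3 -52.1 104.8  29.9  -8. ]
bearer_a trace 0.7 px 496 243 bgr [45. 65. 88.] top [619.5 235.5  56.5  41.9   9.9] bot [647.  272.9  64.3  47.8   9.9]
   rubber top [629.  251.4  32.2  14.   10.1]
bearer_a lm [([0.566, -0.057, -0.001], 0.89)]
plate_mid trace 0.97 px 312 219 bgr [206. 221. 226.] top [575.6  24.4 148.6  98.5  -7.9] bot [579.4  25.9 152.4 101.   -7.9]
plate_mid lm [([0.576, 0.026, 0.004], 0.75)]
```

View pics/w3.png

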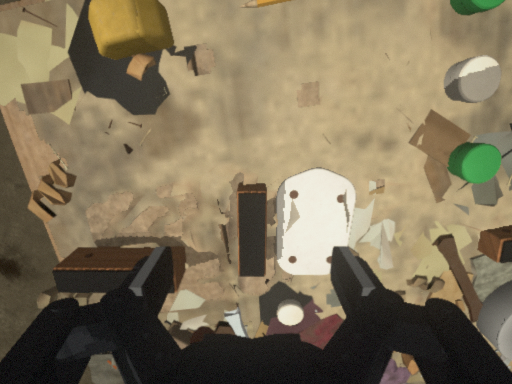

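The bearer stands right of the plate, px (252,230); the gap measures ~11 to 12 mm, parallel within 0.1°. Now bearer b.

Request:
carry_out --motion '[0,0,0,-0.003,0.044,0.008,-1,0,0,0,-0.003,0.044,0.008,-1,0,0,0,-0.003,0.044,0.008,-1,0,0,0,-0.003,0.044,0.008,-1,0,0,0,-0.003,0.044,0.008,-1,0,0,0,-0.003,0.044,0.008,-1,0,0,0,-0.003,0.044,0.008,-1,0,0,0,-0.003,0.03,0.006,-1,0,0,0,0,0,0,-1]'

```text
time_s: 10.15
eef_pos: [0.6102, 0.2935, 0.176]
eef_rot: [0.691, 0.049, 0.719, -0.052]
wrist_force: [-0.1, -0.6, -0.1]
opening: 0.999
```

```bash
python3 -c "
from h import *
look('wrist',[('bearer_a',.04),('strip_mid',.026)],'w4.png')"
```

```text
(array([0.6092, 0.2918, 0.1751]), 'jaw yaw', np.float64(81.76), 'tilt', array([-2.45, -0.17]))
bearer_a trace 0.82 px 261 201 bgr [46. 58. 67.] top [625.7 300.6 108.2  40.6  89.3] bot [638.1 299.8 123.5  46.3  89.3]
   rubber top [630.2 300.7 105.6  30.6  89. ]
bearer_a lm [([0.631, 0.301, 0.002], 0.8)]
strip_mid trace 0.65 px 299 15 bgr [ 96. 138. 175.] top [457.6 376.6 201.4  39.7  82.4] bot [450.6 382.8 219.   43.2  82.4]
strip_mid lm []
```

View pics/w4.png

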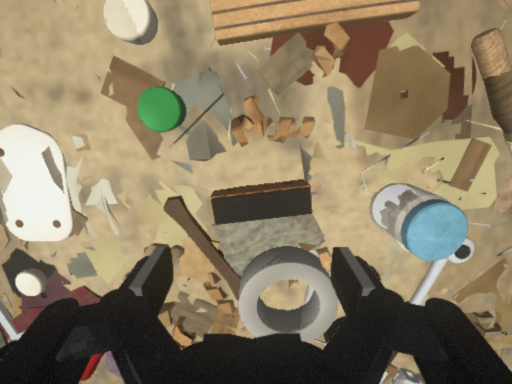

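Bearer b is at px (261,203), yaw 89°. The tape ring at (288,293) is close behind it, so I'll approach with the gripper partly open.

Request:
carry_out --motion '[8.4,0,0,0,0,0,-0.4,8.4,0,0,0,0,0,-0.4,8.4,0,0,0,0,0,-0.4,8.4,0,0,0,0,0,-0.4,8.4,0,0,0,0,0,-0.4,8.4,0,0,0,0,0,-0.4,8.4,0,0,0,0,0,-0.4,8.4,0,0,0,0,0,-0.4,8.4,0,0,0,0,0,-0.4,8.4,0,0,0,0,0,-0.4]'

```text
time_s: 11.4
eef_pos: [0.6109, 0.2717, 0.1798]
eef_rot: [-0.47, -0.509, -0.487, 0.531]
wrist_force: [0.4, -0.1, 0.3]
opening: 0.702
```

```bash
python3 d.py .630 .3007 .1 -1
```

```text
[0.6109 0.2717 0.1798] jaw yaw -4.72 tilt [-2.28 -0.22] turn [-3.7  0.3  2.3] shift [ 0.0788  0.0198 -0.031 ] op 0.702
```

Request:
carry_out --motion '[-3.7,0.3,2.3,0.02,0.0198,-0.031,-0.4,0,0,0,0.035,0,0,-0.4,0,0,0,0.025,0,0,-0.4,0,0,0,0,0,0,-0.4]'

```text
time_s: 11.8
eef_pos: [0.636, 0.2952, 0.1003]
eef_rot: [0.495, 0.509, 0.491, -0.505]
wrist_force: [-0.4, 1.0, -0.5]
opening: 0.698
```

```bash
python3 d.py .630 .3007 .05 -1;  python3 -c "
from h import *
look('wrist',[('bearer_a',.04)],'w5.png')"
```

```text
[0.636  0.2952 0.1003] jaw yaw -1.66 tilt [0.45 0.01] turn [-0.7 -0.  -0.4] shift [ 0.0503 -0.0066 -0.0053] op 0.698
(array([0.637 , 0.2953, 0.1023]), 'jaw yaw', np.float64(-1.67), 'tilt', array([0.57, 0.03]))
bearer_a trace 0.56 px 243 194 bgr [50. 62. 71.] top [630.9 302.9 111.3  33.8  89.2] bot [629.6 288.7 133.1  40.4  89.2]
   rubber top [630.7 301.  105.3  29.6  89.1]
bearer_a lm [([0.631, 0.301, -0.0], 0.71)]
```

Request:
carry_out --motion '[-0.7,0,-0.5,0.04,-0.0055,-0.006,-0.4,0,0,0,0.013,0,0,-0.4]'

```text
time_s: 12.15
eef_pos: [0.6394, 0.3031, 0.0595]
eef_rot: [0.499, 0.51, 0.493, -0.498]
wrist_force: [-0.5, -0.1, -1.4]
opening: 0.699
```

```bash
python3 d.py .6307 .3015 .011 -1
```

```text
[0.6394 0.3031 0.0595] jaw yaw -1.01 tilt [1.04 0.33] turn [-0.  -0.3 -1. ] shift [ 0.0483 -0.0096  0.002 ] op 0.699
```

Request:
carry_out --motion '[0,-0.3,-1.0,0.01,-0.0095,0.002,-0.4,0,0,0,0,0,0,-0.4]'

```text
time_s: 12.35
eef_pos: [0.6305, 0.3007, 0.0505]
eef_rot: [0.496, 0.505, 0.495, -0.504]
wrist_force: [-1.0, -0.7, -0.8]
opening: 0.698
```

```bash
python3 d.py .6307 .3015 .011 -1
```

```text
[0.6305 0.3007 0.0505] jaw yaw -1.05 tilt [0.06 0.03] turn [-0.1 -0.  -0.1] shift [ 0.0395  0.0002 -0.0008] op 0.698
```

Request:
carry_out --motion '[0,0,0,0.02,0,0,-0.4,0,0,0,0.02,-0.002,0,-0.4,0,0,0,0.003,-0.002,0,-0.4]'

```text
time_s: 12.65
eef_pos: [0.6301, 0.3013, 0.0099]
eef_rot: [0.497, 0.508, 0.494, -0.502]
wrist_force: [-1.3, 0.5, -0.5]
opening: 0.704
```

```bash
python3 d.py .6307 .3015 .011 -1
```

```text
[0.6301 0.3013 0.0099] jaw yaw -1.09 tilt [0.52 0.15] turn [-0.1 -0.2 -0.5] shift [-0.0011  0.0006 -0.0002] op 0.704
```

Request:
carry_out --motion '[0,-0.2,-0.5,-0.003,0,0,1,0,0,0,0,0,0,1,0,0,0,0,0,0,1,0,0,0,0,0,0,1,0,0,0,0,0,0,1]'

```text
time_s: 13.15
eef_pos: [0.6317, 0.3016, 0.0155]
eef_rot: [0.496, 0.505, 0.495, -0.504]
wrist_force: [0.9, -0.3, -1.2]
opening: 0.387
```

```bash
python3 d.py .6307 .3015 .011 -1
```

```text
[0.6317 0.3016 0.0155] jaw yaw -1.09 tilt [ 0.14 -0.02] turn [-0.1  0.  -0.1] shift [ 0.0045 -0.001   0.0002] op 0.387
```

Request:
carry_out --motion '[0,0,0,-0.04,0,0,1,0,0,0,-0.045,0,0,1,0,0,0,-0.045,0,0,1,0,0,0,-0.02,0,0.03,1,0,0,0,0,0,0.045,1,0,0,0,0,0,0.045,1,0,0,0,0,0,0.04,1,0,0,0,0,0,0,1]'

```text
time_s: 13.95
eef_pos: [0.6276, 0.138, 0.172]
eef_rot: [0.498, 0.504, 0.495, -0.503]
wrist_force: [0.1, 0.6, -2.3]
opening: 0.383
```

Request:
carry_out --motion '[-8.4,0,0,0,0,0,1,-8.4,0,0,0,0,0,1,-8.4,0,0,0,0,0,1,-8.4,0,0,0,0,0,1,-8.4,0,0,0,0,0,1,-8.4,0,0,0,0,0,1,-8.4,0,0,0,0,0,1,-8.4,0,0,0,0,0,1,-8.4,0,0,0,0,0,1,-7.5,0,0,0,0,0,1]'

```text
time_s: 14.95
eef_pos: [0.6263, 0.1418, 0.1722]
eef_rot: [0.707, 0.035, 0.705, -0.034]
wrist_force: [0.0, -0.0, -1.6]
opening: 0.385
```

```bash
python3 d.py .5867 .103 .1 82.15
```

```text
[0.6263 0.1418 0.1722] jaw yaw 84.37 tilt [0.14 0.03] turn [ 2.2  0.1 -0. ] shift [ 0.0721 -0.0425 -0.0358] op 0.385
```

Request:
carry_out --motion '[2.2,0,0,0.01,-0.034,-0.03,1,0,0,0,0.03,-0.008,-0.006,1,0,0,0,0.035,0,-0.001,1,0,0,0,0,0,0,1]'

```text
time_s: 15.35
eef_pos: [0.5847, 0.1058, 0.0962]
eef_rot: [0.707, 0.047, 0.704, -0.046]
wrist_force: [-0.5, -0.8, -2.9]
opening: 0.39
```

```bash
python3 d.py .5867 .103 .05 82.15; python3 -c "
from h import *
for c in ['wrist','scene','side']:
  im,p,P=snap(c,c+'6.png')
  print(c,[(w(P,d['point']).round(3).tolist(),round(d['conf'],2)) for d in ctrl.landmark_of(c,'bearer_a')])
print(pose())"
```

```text
[0.5847 0.1058 0.0962] jaw yaw 82.48 tilt [0.29 0.09] turn [ 0.3  0.3 -0.1] shift [ 0.0462 -0.0026  0.0021] op 0.39
wrist [([0.586, 0.105, 0.085], 0.84), ([0.568, -0.055, -0.003], 0.84)]
scene [([0.568, -0.054, 0.004], 0.65), ([0.592, 0.105, 0.088], 0.58)]
side [([0.567, -0.05, -0.004], 0.94), ([0.59, 0.105, 0.09], 0.74)]
(array([0.5906, 0.1058, 0.1031]), 'jaw yaw', np.float64(82.52), 'tilt', array([1.03, 0.07]))
```

```bash
python3 d.py .5867 .103 .04 82.15
```

```text
[0.5906 0.1058 0.1031] jaw yaw 82.52 tilt [1.03 0.07] turn [ 0.4  1.  -0.2] shift [ 0.063  -0.0035 -0.0046] op 0.38
```

Request:
carry_out --motion '[0.4,1.0,-0.2,0.03,-0.0035,-0.0046,1,0,0,0,0.033,0,-0.001,1,0,0,0,0,0,0,1]'

```text
time_s: 15.95
eef_pos: [0.5903, 0.1037, 0.0446]
eef_rot: [0.709, 0.049, 0.702, -0.048]
wrist_force: [-1.2, -0.1, -2.8]
opening: 0.384
```

```bash
python3 d.py .5867 .103 .02 82.15
```

```text
[0.5903 0.1037 0.0446] jaw yaw 82.16 tilt [ 0.61 -0.01] turn [ 0.   0.6 -0.1] shift [ 0.0246 -0.0012 -0.0037] op 0.384
```

Request:
carry_out --motion '[0,0.6,0,0.02,-0.001,-0.0038,1,0,0,0,0.003,0,0,1]'

```text
time_s: 16.15
eef_pos: [0.5893, 0.1035, 0.025]
eef_rot: [0.707, 0.049, 0.704, -0.048]
wrist_force: [-0.3, -0.0, -2.3]
opening: 0.386
```

```bash
python3 d.py .5867 .103 .015 82.15
```

```text
[0.5893 0.1035 0.025 ] jaw yaw 82.19 tilt [0.27 0.07] turn [ 0.   0.3 -0.1] shift [ 0.01   -0.0008 -0.0026] op 0.386
```

Request:
carry_out --motion '[0,0.3,0,0.008,-0.0008,-0.0032,1,0,0,0,0.002,0,-0.001,1]'

```text
time_s: 16.35
eef_pos: [0.5878, 0.1034, 0.0181]
eef_rot: [0.707, 0.049, 0.704, -0.047]
wrist_force: [0.4, -0.0, -2.6]
opening: 0.383
```

```bash
python3 d.py .5867 .103 .015 82.15
```

```text
[0.5878 0.1034 0.0181] jaw yaw 82.21 tilt [0.27 0.1 ] turn [ 0.1  0.3 -0.1] shift [ 0.0031 -0.0005 -0.0011] op 0.383
```

Request:
carry_out --motion '[0,0.3,0,0.003,-0.0005,-0.0016,1,0,0,0,0.001,0,0,1,0,0,0,0,0,0,-0.3,0,0,0,0,0,0,-1,0,0,0,0,0,0,-1,0,0,0,-0.04,0,0,-1,0,0,0,-0.045,0,0,-1,0,0,0,-0.045,-0.035,-0.04,-1,0,0,0,-0.045,-0.035,-0.04,-1,0,0,0,0,0,0,-1]'

```text
time_s: 17.35
eef_pos: [0.5228, 0.0596, 0.1712]
eef_rot: [0.707, 0.048, 0.704, -0.047]
wrist_force: [0.2, 0.1, 1.3]
opening: 1.003
```

```bash
python3 -c "
from h import *
look('wrist',[('bearer_a',.04),('plate_mid',.008)],'w7.png')"
```

```text
(array([0.5232, 0.0602, 0.1694]), 'jaw yaw', np.float64(82.29), 'tilt', array([0.22, 0.11]))
bearer_a trace 0.83 px 160 217 bgr [41. 52. 62.] top [559.4 -45.4 114.4  41.9  -7.8] bot [576.3 -62.3 131.1  48.   -7.8]
   rubber top [557.1 -45.1 105.5  41.9  -7.8]
bearer_a trace 0.69 px 478 58 bgr [ 78. 112. 141.] top [429.8 288.5  67.4  59.   90. ] bot [427.8 320.2  77.3  67.6  90. ]
   rubber top [451.  263.1  13.9  13.5  83.6]
bearer_a trace 0.67 px 296 227 bgr [50. 63. 72.] top [583.  101.6 117.7  37.2  -7.6] bot [603.4 106.2 134.8  42.6  -7.6]
   rubber top [588.  103.5 105.4  29.9  -7.7]
bearer_a lm [([0.57, -0.055, 0.001], 0.9), ([0.592, 0.102, 0.0], 0.71), ([0.425, 0.201, -0.001], 0.69)]
plate_mid trace 0.72 px 228 219 bgr [201. 217. 223.] top [576.3  25.6 149.1  98.   -7.5] bot [579.8  24.4 153.  100.6  -7.5]
plate_mid lm [([0.579, 0.026, 0.005], 0.85)]
```

View pics/w7.png

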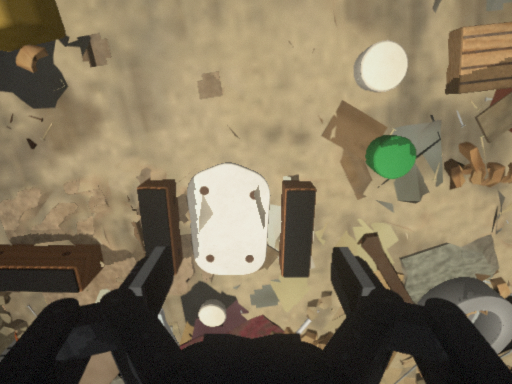

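Both bearers stand parallel beside the plate (px 160 and 297), with gaps of about 12 and 13 mm. Next the strip.

Request:
carry_out --motion '[0,0,0,-0.005,0.041,-0.018,-1,0,0,0,-0.005,0.041,-0.018,-1,0,0,0,-0.005,0.041,-0.018,-1,0,0,0,-0.005,0.041,-0.018,-1,0,0,0,-0.005,0.041,-0.018,-1,0,0,0,-0.005,0.041,-0.018,-1,0,0,0,-0.005,0.04,-0.018,-1,0,0,0,0,0,0,-1]'

```text
time_s: 18.4
eef_pos: [0.4306, 0.3746, 0.1878]
eef_rot: [0.696, 0.046, 0.715, -0.049]
wrist_force: [0.2, -0.9, -0.5]
opening: 1.003
```

Request:
carry_out --motion '[8.3,0,0,0,0,0,-1,8.3,0,0,0,0,0,-1,8.3,0,0,0,0,0,-1,8.3,0,0,0,0,0,-1,8.3,0,0,0,0,0,-1,8.3,0,0,0,0,0,-1,8.3,0,0,0,0,0,-1,8.3,0,0,0,0,0,-1,8.3,0,0,0,0,0,-1,7.5,0,0,0,0,0,-1]'

```text
time_s: 19.4
eef_pos: [0.4257, 0.3732, 0.1665]
eef_rot: [-0.481, -0.492, -0.497, 0.529]
wrist_force: [0.3, -0.4, 0.4]
opening: 0.995
```

```bash
python3 d.py .428 .378 .12 0;python3 -c "
from h import *
look('wrist',[('strip_mid',.026)],'w8.png')"
```

```text
[0.4257 0.3732 0.1665] jaw yaw -2.49 tilt [-3.14 -1.14] turn [-2.5  1.2  3.1] shift [ 0.0462  0.0046 -0.0059] op 0.995
(array([0.4254, 0.3731, 0.1661]), 'jaw yaw', np.float64(-2.86), 'tilt', array([-3.18, -1.17]))
strip_mid trace 0.64 px 261 161 bgr [115. 165. 206.] top [429.4 378.3 201.9  61.8 -89.9] bot [428.7 371.2 220.5  67.5 -89.9]
strip_mid lm [([0.433, 0.38, -0.002], 0.56)]
```

View pics/w8.png

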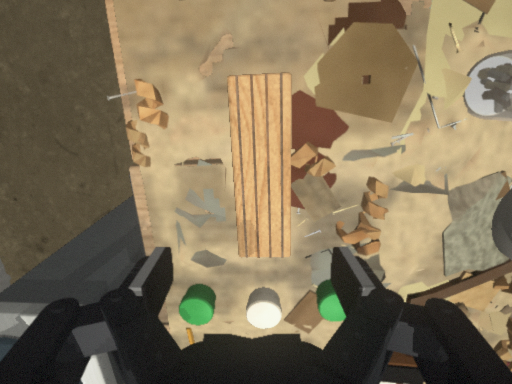

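The strip lies at px (262,163) with wood chips beside its middle on the +x side, so I'll grip 30 mm nearer the −y end, where only flat sheets lie.

```bash
python3 d.py .4294 .348 .10 0.1
```

```text
[0.4256 0.3733 0.1669] jaw yaw -1.98 tilt [-3.12 -1.12] turn [-2.   1.2  3.1] shift [0.0671 0.0082 0.0237] op 1.001
```

Request:
carry_out --motion '[-2.0,1.2,3.1,0.02,0.008,0.024,-1,0,0,0,0.04,-0.001,0,-1,0,0,0,0,0,0,-1]'

```text
time_s: 19.85
eef_pos: [0.4318, 0.3482, 0.1049]
eef_rot: [0.504, 0.497, 0.503, -0.495]
wrist_force: [-0.5, -0.0, -1.2]
opening: 1.002
```

```bash
python3 d.py .4294 .348 .05 0.1; python3 -c "
from h import *
look('wrist',[('strip_mid',.026)],'w9.png')"
```

```text
[0.4318 0.3482 0.1049] jaw yaw 0.86 tilt [0.12 0.05] turn [ 0.8 -0.1 -0.1] shift [ 0.0549 -0.0025  0.0002] op 1.002
(array([0.4338, 0.3493, 0.108 ]), 'jaw yaw', np.float64(0.85), 'tilt', array([0.36, 0.16]))
strip_mid trace 0.59 px 248 147 bgr [101. 146. 185.] top [429.5 378.6 200.7  63.2  89.9] bot [429.3 372.8 224.2  70.6  89.9]
strip_mid lm [([0.432, 0.38, -0.0], 0.56)]
```

Consistent. Descend in stages.

Request:
carry_out --motion '[0.8,-0.1,-0.3,0.04,-0.0045,0.001,-1,0,0,0,0.03,-0.001,0,-1,0,0,0,0,0,0,-1]'

```text
time_s: 20.3
eef_pos: [0.4381, 0.3545, 0.0477]
eef_rot: [0.503, 0.507, 0.499, -0.492]
wrist_force: [-0.2, -0.9, -0.4]
opening: 1.002
```

```bash
python3 d.py .4294 .348 .005 0
```

```text
[0.4381 0.3545 0.0477] jaw yaw 0.18 tilt [1.12 0.61] turn [ 0.2 -0.6 -1.1] shift [ 0.0425 -0.0095  0.0069] op 1.002
```

Request:
carry_out --motion '[0.2,-0.6,-1.1,0,-0.0095,0.0069,-1,0,0,0,0,0,0,-1]'

```text
time_s: 20.5
eef_pos: [0.4301, 0.3486, 0.0513]
eef_rot: [0.501, 0.501, 0.5, -0.499]
wrist_force: [-0.2, -0.3, 0.2]
opening: 0.996
```

```bash
python3 d.py .4294 .348 .005 0
```

```text
[0.4301 0.3486 0.0513] jaw yaw 0.07 tilt [0.14 0.07] turn [ 0.1 -0.1 -0.1] shift [ 0.0463 -0.0008  0.0007] op 0.996
```

Request:
carry_out --motion '[0,0,0,0.02,-0.001,0.001,-1,0,0,0,0.02,-0.002,0.001,-1,0,0,0,0.008,-0.002,0.001,-1]'

```text
time_s: 20.8
eef_pos: [0.4314, 0.349, 0.0107]
eef_rot: [0.502, 0.505, 0.499, -0.494]
wrist_force: [-0.2, 0.3, -0.1]
opening: 1.002
```

```bash
python3 d.py .4294 .348 .004 0
```

```text
[0.4314 0.349  0.0107] jaw yaw 0.13 tilt [0.89 0.45] turn [ 0.1 -0.4 -0.9] shift [ 0.0067 -0.0021  0.001 ] op 1.002
```

Request:
carry_out --motion '[0,-0.4,-0.9,0.009,-0.0021,0.001,-1,0,0,0,0,0,0,1,0,0,0,0.001,0,0,1,0,0,0,0.001,0,0,1,0,0,0,0,0,0,1]'

```text
time_s: 21.3
eef_pos: [0.4316, 0.3493, 0.0038]
eef_rot: [0.501, 0.5, 0.501, -0.498]
wrist_force: [0.5, -0.4, -1.3]
opening: 0.71
```

```bash
python3 d.py .4294 .348 .004 0
```

```text
[0.4316 0.3493 0.0038] jaw yaw 0.19 tilt [0.15 0.12] turn [ 0.2 -0.1 -0.1] shift [-0.0002 -0.0022  0.0013] op 0.71
```

Request:
carry_out --motion '[0,0,0,-0.03,0,0,1,0,0,0,-0.045,0,0,1,0,0,0,-0.045,0,0,1,0,0,0,-0.03,0,0,1,0,0,0,0,0,0,1]'

```text
time_s: 21.8
eef_pos: [0.4305, 0.3485, 0.158]
eef_rot: [0.501, 0.499, 0.501, -0.499]
wrist_force: [0.5, 0.6, -0.8]
opening: 0.709
```

Request:
carry_out --motion '[0,0,0,0,0.0157,0.039,1,0,0,0,0,0.0157,0.039,1,0,0,0,0,0.0157,0.039,1,0,0,0,0,0.0157,0.039,1,0,0,0,0,0.0157,0.039,1,0,0,0,0,0.0157,0.039,1,0,0,0,0,0.0157,0.039,1,0,0,0,0,0.0157,0.039,1,0,0,0,0,0,0,1]'

```text
time_s: 22.7
eef_pos: [0.5584, 0.0268, 0.1493]
eef_rot: [0.501, 0.497, 0.504, -0.498]
wrist_force: [0.2, 0.5, -1.6]
opening: 0.712
```

```bash
python3 d.py .5724 -.0034 .12 -7.75
```

```text
[0.5584 0.0268 0.1493] jaw yaw 0.5 tilt [-0.23  0.12] turn [ 8.2 -0.1  0.2] shift [0.0291 0.0139 0.0304] op 0.712
```

Request:
carry_out --motion '[8.2,0,0.2,0.005,0.0139,0.0304,1,0,0,0,0.02,0,0,1,0,0,0,0,0,0,1]'

```text
time_s: 23.0
eef_pos: [0.571, -0.0045, 0.1197]
eef_rot: [-0.461, -0.534, -0.465, 0.535]
wrist_force: [-1.1, 0.7, -2.6]
opening: 0.708
```

```bash
python3 -c "
from h import *
im,p,P=look('wrist',[('strip_mid',.146)],'w10.png')
for c in ['scene','side']:
  im,p,P=snap(c,c+'10.png')
  print(c,[(w(P,d['point']).round(3).tolist(),round(d['conf'],2)) for d in ctrl.landmark_of(c,'strip_mid')])
";  python3 d.py .5724 -.0034 .08 -7.75
```

```text
(array([ 0.5724, -0.0049,  0.1216]), 'jaw yaw', np.float64(-8.17), 'tilt', array([-0.11,  0.15]))
strip_mid trace 0.81 px 250 156 bgr [ 88. 127. 160.] top [576.6  33.  160.6  60.1  82.3] bot [567.9 -18.6 360.  134.7  82.3]
strip_mid lm [([0.576, 0.028, 0.114], 0.56)]
scene [([0.579, 0.023, 0.121], 0.8)]
side [([0.575, 0.025, 0.12], 0.85)]
[ 0.5744 -0.0046  0.1247] jaw yaw -8.07 tilt [0.22 0.08] turn [-0.3 -0.1 -0.2] shift [ 0.0447 -0.0023 -0.0008] op 0.709
```

View pics/w10.png

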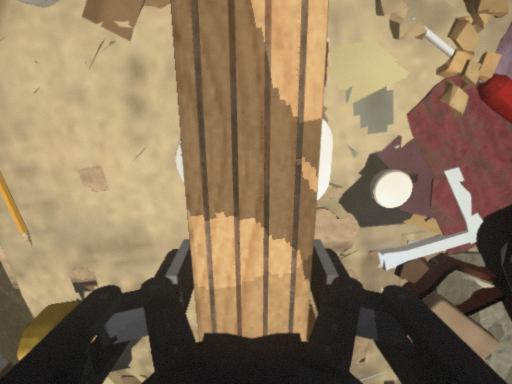

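The strip is level in the grip, px x 175 to 325, straight over the plate, and the plate ends show evenly at both sides. Lowering.

Request:
carry_out --motion '[-0.3,0,-0.2,0.03,-0.0023,-0.0012,1,0,0,0,0.022,0,0,1,0,0,0,0,0,0,1]'

```text
time_s: 23.65
eef_pos: [0.5748, -0.002, 0.0749]
eef_rot: [0.467, 0.534, 0.464, -0.53]
wrist_force: [-0.9, -0.3, -1.5]
opening: 0.709
```

```bash
python3 d.py .5724 -.0034 .05 -7.75
```

```text
[ 0.5748 -0.002   0.0749] jaw yaw -7.63 tilt [0.39 0.04] turn [ 0.1 -0.1 -0.4] shift [ 0.0249 -0.0023  0.0017] op 0.709
```

Request:
carry_out --motion '[0.1,-0.1,-0.4,0.022,-0.0025,0.0017,1,0,0,0,0.003,0,0,1]'

```text
time_s: 23.85
eef_pos: [0.5735, -0.003, 0.0519]
eef_rot: [0.466, 0.533, 0.465, -0.532]
wrist_force: [-1.0, 0.5, -1.7]
opening: 0.707
```

```bash
python3 d.py .5724 -.0034 .0435 -7.75
```

```text
[ 0.5735 -0.003   0.0519] jaw yaw -7.66 tilt [ 0.13 -0.05] turn [ 0.1  0.  -0.1] shift [ 0.0084 -0.0011  0.0005] op 0.707
```

Request:
carry_out --motion '[0,0,-0.1,0.007,-0.0015,0.0005,1,0,0,0,0.002,0,0,1]'

```text
time_s: 24.05
eef_pos: [0.5736, -0.0033, 0.045]
eef_rot: [0.467, 0.533, 0.464, -0.531]
wrist_force: [0.4, 0.4, -1.4]
opening: 0.713
```

```bash
python3 d.py .5724 -.0034 .0435 -7.75
```

```text
[ 0.5736 -0.0033  0.045 ] jaw yaw -7.62 tilt [ 0.22 -0.06] turn [ 0.1  0.  -0.2] shift [ 0.0015 -0.0012  0.0003] op 0.713
```

Request:
carry_out --motion '[0,0,-0.2,0.002,-0.0017,0,1,0,0,0,0.001,0,0,1,0,0,0,0,0,0,-0.7,0,0,0,0,0,0,-1,0,0,0,0,0,0,-1,0,0,0,-0.04,0,0,-1,0,0,0,-0.045,0,0,-1,0,0,0,-0.045,0,0.01,-1,0,0,0,-0.03,0,0.01,-1,0,0,0,0,0,0,-1]'

```text
time_s: 25.05
eef_pos: [0.5701, -0.0234, 0.2105]
eef_rot: [0.467, 0.532, 0.465, -0.531]
wrist_force: [0.5, 0.3, 0.4]
opening: 0.998
```

```bash
python3 -c "
from h import *
look('wrist',[('strip_mid',.066),('bearer_a',.04),('plate_mid',.008)],'w11.png')
print('---')
for c in ['scene','side']: look(c,[('strip_mid',.066),('bearer_a',.04)],c+'11.png')
"
```

```text
(array([ 0.5692, -0.0227,  0.2085]), 'jaw yaw', np.float64(-7.58), 'tilt', array([ 0.04, -0.02]))
strip_mid trace 0.95 px 251 121 bgr [108. 155. 195.] top [577.   26.4 200.3  62.6  82.8] bot [576.2  19.5 246.1  76.9  82.8]
strip_mid lm [([0.578, 0.027, 0.041], 0.7)]
bearer_a trace 0.89 px 249 195 bgr [48. 63. 76.] top [524.1 -41.3  40.5  21.8  82.5] bot [516.9 -53.8  45.6  24.6  82.5]
   rubber top [524.1 -45.6  29.3  20.7  82.5]
bearer_a trace 0.73 px 255 58 bgr [51. 67. 79.] top [631.3  96.1  36.5  22.3  83.2] bot [637.8 101.1  41.2  25.2  83.2]
   rubber top [631.1  97.7  30.1  19.9  84.3]
bearer_a lm []
plate_mid trace 0.81 px 251 130 bgr [195. 211. 218.] top [631.2  17.4  89.7  36.6  81.8] bot [632.3  16.4  91.8  37.4  81.8]
plate_mid lm []
---
(array([ 0.5664, -0.0214,  0.2032]), 'jaw yaw', np.float64(-7.52), 'tilt', array([-0.51,  0.12]))
strip_mid trace 0.65 px 248 170 bgr [114. 153. 189.] top [572.8  35.7 217.7  73.7  82.8] bot [600.9 -17.4 236.5  80.1  82.8]
strip_mid lm [([0.578, 0.023, 0.04], 0.6)]
bearer_a trace 0.74 px 274 164 bgr [ 65.  82. 100.] top [520.1 -28.4  59.9
[... 234 characters left out ...]
, 0.003], 0.47)]
(array([ 0.567 , -0.0217,  0.2044]), 'jaw yaw', np.float64(-7.54), 'tilt', array([-0.39,  0.08]))
strip_mid trace 0.89 px 285 196 bgr [ 77. 120. 156.] top [563.8  10.5 239.   83.4  82.8] bot [636.6 119.  272.9  95.2  82.8]
strip_mid lm [([0.573, 0.028, 0.041], 0.74)]
bearer_a trace 0.81 px 256 196 bgr [ 49.  75. 102.] top [534.4  73.7  95.3  47.8  61. ] bot [573.8 141.1 103.   51.7  61. ]
   rubber top [543.6 103.8  24.8  22.3 -29.5]
bearer_a trace 0.63 px 296 225 bgr [ 50.  85. 126.] top [547.3 -82.9 126.6  85.9 -13.1] bot [587.7 -28.2 136.9  92.9 -13.1]
   rubber top [522.1 -48.2  26.5  26.2 -29.6]
bearer_a lm [([0.586, 0.103, 0.001], 0.72), ([0.566, -0.054, -0.003], 0.7)]
```

View pics/w11.png

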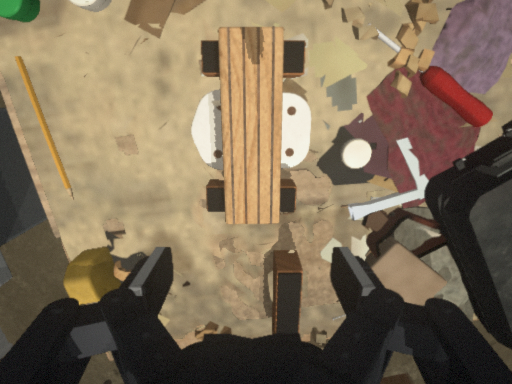

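The strip lies centred and square on both bearers (centre 577.0, 26.4 mm; yaw 82.8°). Last is the pot, gripped with the jaws across the row of green look-alikes.

Request:
carry_out --motion '[0,0,0,0,-0.03,-0.036,-1,0,0,0,0,-0.03,-0.036,-1,0,0,0,0,-0.03,-0.036,-1,0,0,0,0,-0.03,-0.036,-1,0,0,0,0,-0.03,-0.036,-1,0,0,0,0,-0.025,-0.03,-1,-8.5,0,0,0,0,0,-1,-8.5,0,0,0,0,0,-1,-8.5,0,0,0,0,0,-1,-8.5,0,0,0,0,0,-1]'

```text
time_s: 26.9
eef_pos: [0.4163, 0.2178, 0.2071]
eef_rot: [0.601, 0.373, 0.602, -0.371]
wrist_force: [-0.1, 0.2, 0.7]
opening: 0.997
```

Request:
carry_out --motion '[-8.5,0,0,0,0,0,-1,-8.5,0,0,0,0,0,-1,-8.5,0,0,0,0,0,-1,-8.5,0,0,0,0,0,-1,-8.5,0,0,0,0,0,-1,-8.5,0,0,0,0,0,-1,-8.5,0,0,0,0,0,-1,0,0,0,0,0,0,-1]'

```text
time_s: 27.7
eef_pos: [0.4165, 0.2182, 0.2085]
eef_rot: [0.708, 0.021, 0.706, -0.019]
wrist_force: [0.1, 0.0, -0.7]
opening: 1.003
```

```bash
python3 d.py .425 .201 .1 90; python3 -c "
from h import *
look('wrist',[('stain_pot',.034)],'w12.png')"
```

```text
[0.4165 0.2182 0.2085] jaw yaw 86.74 tilt [0.14 0.18] turn [-3.3  0.1 -0.2] shift [ 0.1085 -0.017   0.0092] op 1.003
(array([0.4165, 0.2182, 0.2085]), 'jaw yaw', np.float64(86.51), 'tilt', array([0.14, 0.18]))
stain_pot trace 0.94 px 250 244 bgr [ 72. 136.  69.] top [510.1 210.9  54.3  45.6  14.3] bot [528.7 209.6  60.1  50.5  14.3]
stain_pot trace 0.93 px 234 107 bgr [ 78. 146.  74.] top [340.  203.9  45.6  44.4  -3.3] bot [340.3 201.9  50.5  49.1  -3.3]
stain_pot trace 0.75 px 236 180 bgr [193. 216. 221.] top [423.5 200.6  48.3  42.2  -3.2] bot [432.7 198.2  53.4  46.7  -3.2]
stain_pot lm [([0.514, 0.215, 0.004], 0.83), ([0.428, 0.201, 0.004], 0.81)]
```

View pics/w12.png

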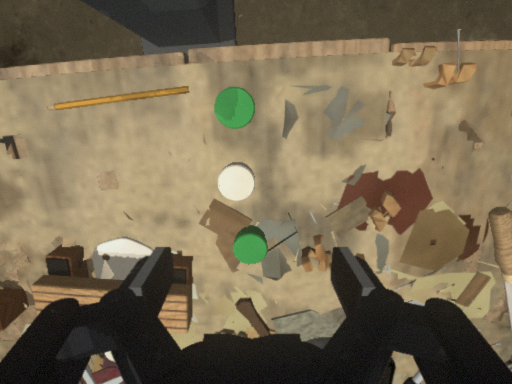

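The white pot is at px (236,181), with green ones above and below; the jaws will close left and right of it.

Request:
carry_out --motion '[0,0,0,0.03,-0.017,0.008,-1,0,0,0,0.04,0,-0.001,-1,0,0,0,0.04,0,-0.002,-1,0,0,0,0.01,0,-0.002,-1,0,0,0,0,0,0,-1]'

```text
time_s: 28.35
eef_pos: [0.422, 0.2016, 0.0881]
eef_rot: [0.71, 0.028, 0.703, -0.025]
wrist_force: [-0.2, -0.0, 0.8]
opening: 0.999
```

```bash
python3 d.py .425 .2005 .06 86.5; python3 -c "
from h import *
look('wrist',[('stain_pot',.034)])"; python3 d.py .425 .2005 .06 86.5
```

```text
[0.422  0.2016 0.0881] jaw yaw 85.71 tilt [0.55 0.27] turn [-0.8  0.5 -0.3] shift [ 0.0281 -0.001   0.0028] op 0.999
(array([0.4224, 0.2017, 0.0888]), 'jaw yaw', np.float64(85.73), 'tilt', array([0.6 , 0.27]))
stain_pot trace 0.81 px 245 98 bgr [ 76. 145.  69.] top [339.7 204.3  45.2  44.9 -49.4] bot [339.4 203.8  53.   52.7 -49.4]
stain_pot trace 0.76 px 249 212 bgr [179. 203. 208.] top [423.2 201.3  49.4  46.  -33.8] bot [437.3 200.2  57.9  54.  -33.8]
stain_pot trace 0.69 px 269 300 bgr [ 64. 121.  60.] top [506.3 211.6  62.5  44.9  -1.1] bot [534.7 212.4  73.3  52.7  -1.1]
stain_pot lm [([0.427, 0.2, -0.002], 0.87), ([0.335, 0.204, 0.0], 0.75), ([0.516, 0.212, 0.003], 0.64)]
[0.4242 0.2021 0.0906] jaw yaw 85.78 tilt [0.85 0.32] turn [-0.7  0.8 -0.4] shift [ 0.0306 -0.0017  0.0004] op 1.002
```

Request:
carry_out --motion '[-0.7,0.8,-0.4,0.035,-0.0017,0.0005,-1,0,0,0,0.02,0,-0.001,-1,0,0,0,0,0,0,-1]'

```text
time_s: 28.8
eef_pos: [0.4311, 0.2023, 0.0413]
eef_rot: [0.712, 0.023, 0.702, -0.021]
wrist_force: [-0.2, 0.1, 0.6]
opening: 1.0
```

```bash
python3 d.py .4255 .2008 .008 86.5
```

```text
[0.4311 0.2023 0.0413] jaw yaw 86.48 tilt [0.83 0.12] turn [-0.   0.8 -0.2] shift [ 0.0332 -0.0019 -0.006 ] op 1.0
```

Request:
carry_out --motion '[0,0.8,-0.2,0.018,-0.0019,-0.006,-1,0,0,0,0.014,0,-0.001,-1,0,0,0,0.003,0,-0.002,-1]'

```text
time_s: 29.1
eef_pos: [0.4284, 0.2025, 0.0121]
eef_rot: [0.711, 0.022, 0.703, -0.021]
wrist_force: [-0.2, 0.1, -0.5]
opening: 1.001
```

```bash
python3 d.py .4255 .2008 .005 86.5
```

```text
[0.4284 0.2025 0.0121] jaw yaw 86.47 tilt [0.65 0.1 ] turn [-0.   0.6 -0.1] shift [ 0.0071 -0.0019 -0.0029] op 1.001
```

Request:
carry_out --motion '[0,0.6,-0.1,0.005,-0.0019,-0.0032,-1,0,0,0,0.001,0,0,1,0,0,0,0,0,0,1,0,0,0,0,0,0,1,0,0,0,0,0,0,1,0,0,0,0,0,0,1]'

```text
time_s: 29.7
eef_pos: [0.429, 0.2017, 0.0113]
eef_rot: [0.71, 0.022, 0.704, -0.021]
wrist_force: [0.1, -0.5, -1.1]
opening: 0.518
```

```bash
python3 d.py .4255 .2008 .005 86.5
```

```text
[0.429  0.2017 0.0113] jaw yaw 86.49 tilt [0.47 0.11] turn [-0.   0.5 -0.1] shift [ 0.0062 -0.0011 -0.0035] op 0.518
```

Request:
carry_out --motion '[0,0.5,0,-0.04,0,0,1,0,0,0,-0.045,0,0,1,0,0,0,-0.01,-0.036,0.01,1,0,0,0,0,-0.036,0.01,1,0,0,0,0,-0.036,0.01,1,0,0,0,0,-0.036,0.01,1,0,0,0,0,-0.01,0.003,1,0,0,0,0,0,0,1]'

```text
time_s: 30.5
eef_pos: [0.4629, 0.0402, 0.1097]
eef_rot: [0.707, 0.021, 0.707, -0.02]
wrist_force: [0.2, -0.1, -1.0]
opening: 0.515
```

```bash
python3 -c "
from h import *
for c in ['wrist','scene','side']:
  im,p,P=snap(c,c+'13.png')
  print(c,[(w(P,d['point']).round(3).tolist(),round(d['conf'],2)) for d in ctrl.landmark_of(c,'stain_pot')])
"; python3 d.py .4658 .0406 .07 86.5
```

```text
wrist [([0.337, 0.203, 0.0], 0.96), ([0.515, 0.216, 0.004], 0.69), ([0.461, 0.042, 0.099], 0.57)]
scene [([0.458, 0.042, 0.096], 0.62), ([0.343, 0.205, -0.004], 0.6), ([0.514, 0.21, 0.002], 0.58)]
side [([0.34, 0.204, 0.001], 0.57), ([0.455, 0.042, 0.103], 0.51), ([0.518, 0.213, -0.001], 0.45)]
[0.4622 0.0426 0.1094] jaw yaw 86.96 tilt [-0.09  0.05] turn [ 0.5 -0.1 -0. ] shift [ 0.0394 -0.0018  0.0037] op 0.519
```

Request:
carry_out --motion '[0,0,0,0.03,-0.0018,0.0065,1,0,0,0,0.03,0,0,1,0,0,0,0.008,0,-0.001,1,0,0,0,0,0,0,1]'

```text
time_s: 31.2
eef_pos: [0.4687, 0.0439, 0.0409]
eef_rot: [0.707, 0.017, 0.706, -0.016]
wrist_force: [0.4, -1.0, -0.2]
opening: 0.518
```

```bash
python3 d.py .4693 .0406 .0113 86.5
```

```text
[0.4687 0.0439 0.0409] jaw yaw 87.3 tilt [0.09 0.04] turn [ 0.8  0.1 -0. ] shift [ 0.0296 -0.0032  0.0008] op 0.518
```

Request:
carry_out --motion '[0,0,0,0.018,-0.0032,0,1,0,0,0,0.007,0,-0.001,1,0,0,0,0.001,0,-0.001,1]'

```text
time_s: 31.5
eef_pos: [0.4683, 0.0417, 0.0171]
eef_rot: [0.709, 0.016, 0.705, -0.016]
wrist_force: [-0.5, 0.3, -0.2]
opening: 0.513
```

```bash
python3 d.py .4693 .0406 .0113 87.3
```

```text
[0.4683 0.0417 0.0171] jaw yaw 87.42 tilt [0.29 0.02] turn [ 0.1  0.3 -0. ] shift [ 0.0058 -0.0011  0.001 ] op 0.513
```

Request:
carry_out --motion '[0,0.3,0,0.005,-0.0011,0,1,0,0,0,0.002,0,0,1]'

```text
time_s: 31.7
eef_pos: [0.4695, 0.0407, 0.0116]
eef_rot: [0.708, 0.016, 0.706, -0.016]
wrist_force: [0.2, 0.4, -1.3]
opening: 0.516
```

```bash
python3 d.py .4693 .0406 .0113 87.3
```

```text
[0.4695 0.0407 0.0116] jaw yaw 87.45 tilt [0.12 0.01] turn [ 0.1  0.1 -0. ] shift [ 0.0003 -0.0001 -0.0002] op 0.516
```

Request:
carry_out --motion '[0,0,0,0.001,0,0,1,0,0,0,0,0,0,-0.5,0,0,0,0,0,0,-1,0,0,0,0,0,0,-1,0,0,0,-0.04,0,0,-1,0,0,0,-0.045,0,0,-1,0,0,0,-0.045,0,0,-1,0,0,0,-0.045,0,0,-1,0,0,0,-0.03,0,0,-1,0,0,0,0,0,0,-1]'

```text
time_s: 32.7
eef_pos: [0.4683, 0.0406, 0.2235]
eef_rot: [0.707, 0.016, 0.707, -0.016]
wrist_force: [0.5, -0.6, 0.4]
opening: 1.004
```

```bash
python3 -c "
from h import *
look('wrist',[('stain_pot',.034),('strip_mid',.066),('plate_mid',.008)],'w14.png')
print('---')
for c in ['scene','side']:
  im,p,P=snap(c,c+'14.png')
  for t in ['stain_pot','strip_mid','bearer_a','long_block','small_pot']: print(c,t,[(w(P,d['point']).round(3).tolist(),round(d['conf'],2)) for d in ctrl.landmark_of(c,t)])
"
```

```text
(array([0.4674, 0.0408, 0.2216]), 'jaw yaw', np.float64(87.41), 'tilt', array([-0.19,  0.06]))
stain_pot trace 0.92 px 389 53 bgr [ 75. 143.  71.] top [339.8 199.1  55.   45.   88.4] bot [334.8 214.8  60.6  49.6  88.4]
stain_pot trace 0.81 px 251 170 bgr [204. 225. 230.] top [466.2  41.1  45.5  43.5  -2.5] bot [474.1  40.8  50.2  47.9  -2.5]
stain_pot trace 0.58 px 380 199 bgr [ 77. 143.  74.] top [511.1 205.8  57.3  44.2  46.3] bot [523.6 222.3  63.1  48.7  46.3]
stain_pot lm [([0.469, 0.042, -0.001], 0.97), ([0.514, 0.214, 0.003], 0.89), ([0.338, 0.205, 0.001], 0.78)]
strip_mid trace 0.83 px 245 257 bgr [ 93. 134. 169.] top [571.7  27.9 200.5  72.7  83. ] bot [611.7  24.3 244.4  88.6  83. ]
strip_mid lm [([0.577, 0.028, 0.041], 0.64)]
plate_mid trace 0.9 px 245 213 bgr [151. 166. 173.] top [532.7  31.2  96.4  61.9  82.8] bot [535.9  30.9  98.6  63.3  82.8]
plate_mid lm [([0.578, 0.028, 0.004], 0.62)]
---
scene stain_pot [([0.465, 0.045, -0.001], 0.72), ([0.343, 0.206, -0.003], 0.72), ([0.515, 0.212, 0.003], 0.56)]
scene strip_mid [([0.578, 0.023, 0.036], 0.8)]
scene bearer_a [([0.592, 0.102, -0.0], 0.59), ([0.564, -0.055, 0.003], 0.47)]
scene long_block []
scene small_pot [([0.702, -0.017, -0.003], 0.55)]
side stain_pot [([0.467, 0.04, 0.003], 0.89), ([0.515, 0.211, -0.0], 0.69), ([0.34, 0.202, 0.002], 0.59)]
side strip_mid [([0.575, 0.023, 0.038], 0.87)]
side bearer_a [([0.568, -0.053, -0.003], 0.84), ([0.468, 0.041, 0.0], 0.73), ([0.586, 0.104, 0.001], 0.69)]
side long_block [([0.591, -0.218, 0.003], 0.59)]
side small_pot [([0.7, -0.016, -0.001], 0.56)]
```

View pics/w14.png

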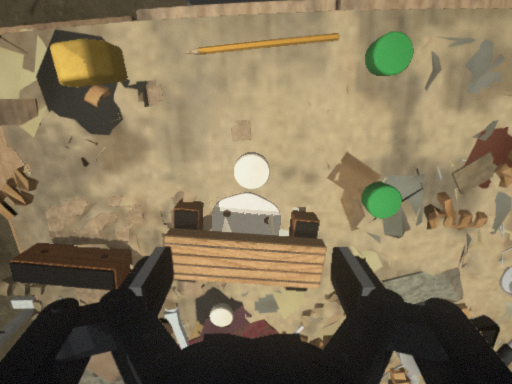

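View pics/side14.png

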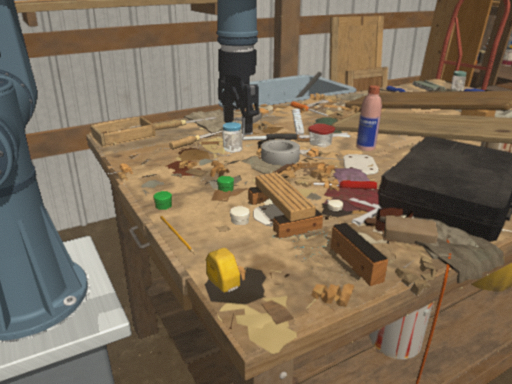

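The wrist picture shows the pot at px (252,170) in front of the plate's near edge. The strip lies on both bearers, and the long block and small pot are where they were; the side view agrees. Measured in the plate's frame, the pot is 0.5 mm off centre and about 14 mm clear.

```bash
python3 -c "
from h import *
print(ctrl.get_obs()['time_s'],ctrl.hand_in())"
```

```text
the job is handed in; nothing more can be done
33.65 None
```

The job is done and handed in at 33.7 s. I placed both bearers first, then the strip, then the larger white pot. All the final checks passed.

- **Bearers:** they stand left and right of the plate, with gaps of about 13 mm and 11 to 12 mm. They are parallel to it within about 0.5° and midway along it within about 1 mm.
- **Strip:** it lies level on both bearers, centred within about 1 mm and square within about 0.6°.
- **Pot:** it stands upright, about 14 mm clear of the plate's near edge and about 0.5 mm off its centre line.
- **Left alone:** I never touched the long block, the small pot or the green pots. The last camera readings found them where they were, within the 4 mm accuracy; the scene camera missed the long block, but the side camera found it.

The separate readings agreed to within a few millimetres, about what the networks' 4 mm accuracy allows. Wrist forces read between moves stayed under about 3 N.

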